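# Start the clamp screw of a circuit-board holder

### The arm

A 6-joint arm with a two-finger parallel gripper is mounted at the origin on the work surface. World frame = base frame: x ahead of the robot, y to its left, z up, the work surface at z = 0. Lengths are in m, angles in rad, forces in N, time in s.
With the tool pointing down it reaches from about 0.375 to 0.975 m from the base axis. Payload 3.8 kg.
Tool frame: the origin (TCP) lies on the centre line of the jaws, within the pads' length; the fingertips stand 11 mm ahead of it and the grasp point (between the pads) lies 8 mm behind it; z points along the fingers, y is the line along which they close (so a half turn about z gives the same grasp; the last joint's range is limited). The gripper opens to 88 mm and grips with 3 to 60 N. Pads are 18 mm wide; open, the fingers measure 123 mm over their backs; the gripper's body (75 mm by 187 mm) begins 45 mm behind the grasp point.
Start: joints at [1.078, 0.264, 1.604, -0, 1.274, -0.037], TCP at [0.297, 0.606, 0.214] pointing down, gripper open.
Joint ranges: [-2.63, 2.63], [-0.94, 2.18], [0.31, 2.57], [-1.31, 4.45], [0, 2.66], [-2.55, 2.55]. Speed limits (rad/s): [2.57, 2.57, 3.14, 3.14, 3.14, 3.14].

### API

Orientations are given as a unit quaternion [w, x, y, z].
In Python, from cell import arm gives the robot as it stands.
- The arm moves only by the shell command python3 -m creep 'ROWS' [OPENING] [FORCE]. ROWS is JSON, a list of rows, each a list of 6 numbers: the shift along the tool's x, y, z scaled (see below), then the turn, a rotation vector about the tool's x, y, z scaled (see below). A call has 1 to 5 rows; each row shifts and turns the commanded pose from where the row before left it, along the tool's axes as they then stand; what a row does not reach is not made up. The controller multiplies each number of a shift by 0.2 m and each number of a turn by 120 degrees. A row lasts 1/8 s, in which the tool goes at most 62.5 mm and 10.7 degrees, less where a joint would pass 70% of its speed; a pose out of reach is approached as far as the arm can. A call with a number of a shift or a turn outside -1 to 1 is refused whole. A call with a gripper value outside its range is refused whole. OPENING is the gripper's target within -1 to 1 (fully open at 1, half-way at 0, shut at -1), set as the call begins (- or left out, the last holds). The fingers move at their own pace and stop on an object; FORCE is the grip in N (left out, the last holds). Time passes only in rows, so rows that do not move let the fingers close. It gives the time, the measured TCP pose, the force, the opening and the grip force at its end, in the units of the state.
- arm.state(): the state, without advancing time (a new reading comes with each control period).
- arm.read_camera(name): name is "scene" or "top" or "wrist"; returns the picture (400x640x3 uint8, red, green, blue); there is no depth.
- arm.camera_params(name): a dict with "camera_matrix" (3x3 intrinsics, pixels), "cam_to_world" (4x4, takes a point from camera to world coordinates). Camera axes: x right, y down, z forward; pixel columns grow to the right and rows downward; lengths in m; the calibration is good to about 2 mm. A picture is of the moment at which its call begins: read the wrist's pose just before it. camera_params takes no time and is no camera call; for the wrist camera it gives the pose at the moment of the call.
- arm.close_job(): hands the job in; it is judged then, once.
Trained networks look in the newest picture that a camera, given by its name, has taken for a name from the list of things; names that differ only in an ending like _2 or _b are one class to them, and where a whole thing is asked for, a point or a joint stands for the part that bears it (a point fixed in the world has none). Each returns a list of dicts, best first, with "conf" (0 to 1); they miss things now and then, are a little off and sometimes report something else, mostly with a low value. They report only what shows in the picture. A call takes as long as a camera call.
- arm.look_for(query, camera): "uv" ([column, row] in pixels, amid what is visible of it).
- arm.landmark_of(query, camera): "uv" ([column, row] in pixels: a listed point, or the origin of a listed thing).
The state is a dict: "time_s": time; "q": joint angles; "qvel": joint speeds; "joint_torque": joint torques, N m; "position": TCP position; "eef_rot": TCP orientation; "ft_force": force on the tool from outside, world axes, zero at the start; "moment": the same for the moment, N m; "gripper_width": opening from 0.0 (shut) to 1.0 (fully open); "gripper_force": force on a finger pad.
Only numpy, scipy, OpenCV 4.12 (cv2) and the standard library are available. Lean on these libraries where they do the work, as an engineer would, in place of code of your own. Each camera call takes 0.05 s, during which the arm holds its last target. There are 200 camera calls.

### The job

One of the two circuit-board clamps has its screw still standing high above the strap. Turn that screw's knob anticlockwise (seen from above) until you feel the thread drop in, stop there, then turn it one full turn clockwise so that the screw is started. Finish while still gripping the knob and holding the screw there, and leave the other clamp and everything else on the desk as they are.

Things in the scene. Friction and masses are not known exactly. Their poses are not given: they have to be found in the camera images.
- clamp: strap clamp fixed to the desk: steel foot plate 10 mm thick (x -65 to +105, y -45 to +45 mm), threaded boss 34 mm across, aluminium strap 30 mm wide (top 36 mm above the desk), circuit board at the +x end (highest part 38 mm). Origin on the desk under the screw's axis, x along the strap to the board, z up. Its screw stands high, the knob underside 73 mm above the desk.
- knob: round ribbed steel knob on the high screw, 36 mm across, 24 mm high; a small raised ridge on top runs from the centre along its x axis. Origin on the axis at the centre of its underside. Upright; it only turns about that axis and moves up and down with the screw. Screw and knob weigh about 0.3 kg (hidden, 0.22 to 0.33) and sink by their own weight when nothing holds them up.
- knob_top (a point): centre of the top face of that knob
- bolt_turn (a joint): turn of the high screw, rad, growing clockwise from above. Starts at 0.5 to 1.6, riding on the first thread of the boss, which begins at 0: turned backward it rises slightly, and at about -0.2 nothing supports it and it drops one pitch, 8 mm, unless the gripper carries it (then a light push sends it down). From there it threads in clockwise; one turn is about 6.1. Needs about 0.02 N m.
- bolt_depth (a joint): how far the high screw has sunk, m. About 0 when riding on the very beginning of the thread; 0.0008 to 0.0025 at the start; about 0.008 after the drop; then 0.00127 more per rad clockwise (pitch 8 mm, up-and-down play about 1 mm), about 0.016 after the one turn. The screw cannot be pulled out (stop at -0.002).
- tight_clamp: strap clamp fixed to the desk: steel foot plate 10 mm thick (x -65 to +105, y -45 to +45 mm), threaded boss 34 mm across, aluminium strap 30 mm wide (top 36 mm above the desk), circuit board at the +x end (highest part 38 mm). Origin on the desk under the screw's axis, x along the strap to the board, z up. Already tightened: leave it alone.
- tight_knob_top (a point): centre of the top face of the tightened clamp's knob, same size and shape, down on its strap (top 63 mm above the desk)
- tight_turn (a joint): turn of the tightened screw in rad, 0 at the start; stiff; leave it
- flux_jar: small white round jar with a black cap, 32 mm across, 40 mm high, between the two clamps; origin under its centre; leave it
- solder_reel: metal spool, 60 mm across, 42 mm high, on the far side of the desk; origin under its centre; leave it
- tape_roll: black roll of tape lying flat, 70 mm across, 18 mm high, at the left; origin under its centre; leave it
- screwdriver: black-handled screwdriver, 170 mm long, lying at the right; origin under its middle; leave it
- syringe: empty clear syringe, 130 mm long, lying at the left; origin on the desk under its barrel; leave it
- pliers: pliers, about 135 mm long, lying on the far side; origin on the desk under the pivot; leave it
- parts_tray: grey open tray, 100 x 140 x 28 mm, at the right; origin under its centre; leave it
- battery_pack: black battery block, 60 x 32 x 18 mm, between the clamps on the robot's side; origin under its centre; leave it

How it is judged:
On the way, in this order (a step that is already met when the one before it is completed fails the run):
1. the high screw has been turned backward past the beginning of the thread and has dropped in (value of joint bolt_turn below 0.05 rad and value of joint bolt_depth above 0.0055 m), for 0.1 s.
2. it has threaded in by half a turn clockwise (value of joint bolt_turn above 2.8 rad and value of joint bolt_depth above 0.0095 m), for 0.05 s.
At the end, for the whole second after the job is handed in: The screw stands one turn clockwise of the drop, to about an eighth of a turn (bolt_turn 5.1 to 6.9 rad, bolt_depth 13.5 to 18.5 mm), at rest (under 0.15 rad/s), with the fingers still pressing on its knob by more than 3 N (value of joint bolt_turn between 5.1 and 6.9 rad and value of joint bolt_depth between 0.0135 and 0.0185 m and not (velocity of joint bolt_turn above 0.15 rad/s or velocity of joint bolt_turn below -0.15 rad/s) and contact force between the fingers and knob above 3 N); the arm keeps its last pose, push and grip.
It fails at once if the screw was turned backward far beyond the drop (more than about a seventh of a turn) (value of joint bolt_turn below -1.1 rad).
It fails at once if the tightened screw was turned (value of joint tight_turn above 0.25 rad or value of joint tight_turn below -0.25 rad).
It fails at once if a bystander was pushed about (more than 30 mm) (distance of any of flux_jar, solder_reel, tape_roll, screwdriver, syringe, pliers, parts_tray, battery_pack from where it was at the start of the episode above 0.03 m).
It also fails if it takes over 61 s, if anything falls off the work surface, if the arm or the gripper's body presses on something with over 40 N, if the wrist force passes 120 N, or if a joint passes its speed limit or range.

## Working session

There is one attempt and no reset: what is moved stays moved. The work goes in short steps, Python scripts to look and compute and a shell command to move; the robot and the scene stay as the last step left them, time stands still between calls to the robot, and variables do not carry over. Pictures are saved under pics/ and viewed, at most 10 in all, crops included, and the job is handed in when it is done.

```bash
mkdir -p pics; cat > h.py <<'E'
import numpy as np, cv2
from cell import arm
def ray(cam,uv,P=None):
    P=P or arm.camera_params(cam); K=np.array(P["camera_matrix"]);T=np.array(P["cam_to_world"])
    d=T[:3,:3]@np.linalg.solve(K,[uv[0],uv[1],1.]); return T[:3,3],d/np.linalg.norm(d)
def atz(r,z): o,d=r; return o+d*(z-o[2])/d[2]
def meet(rs):
    A=np.zeros((3,3));b=np.zeros(3)
    for o,d in rs:
        M=np.eye(3)-np.outer(d,d);A+=M;b+=M@o
    return np.linalg.solve(A,b)
def save(cam,n):
    im=arm.read_camera(cam); cv2.imwrite(f"pics/{n}.png",cv2.cvtColor(im,cv2.COLOR_RGB2BGR)); return im
E
python3 - <<'E'
from h import *
np.set_printoptions(precision=3,suppress=True)
s=arm.state();print(s)
for c in("scene","top"):
    save(c,c)
    for q in("knob_top","tight_knob_top","clamp","flux_jar"):
        for r in arm.landmark_of(q,c)[:3]: print(c,q,np.array(r["uv"]),round(r["conf"],2),atz(ray(c,r["uv"]),.097 if q=="knob_top" else .063 if "tight" in q else 0))
a=cv2.imread("pics/scene.png");b=cv2.imread("pics/top.png")
cv2.imwrite("pics/both.png",cv2.resize(np.vstack([a,b]),(480,600)))
E
```

```text
{'time_s': 0.0, 'q': array([ 1.078,  0.265,  1.605, -0.   ,  1.274, -0.037]), 'qvel': array([-0.001, -0.   ,  0.001,  0.001,  0.001, -0.   ]), 'joint_torque': array([  0.004, -50.21 , -35.688,   0.073,   0.029,  -0.   ]), 'position': array([0.297, 0.605, 0.213]), 'eef_rot': array([-0.   ,  0.226,  0.974, -0.001]), 'ft_force': array([ 0.88 ,  0.041, -0.218]), 'moment': array([ 0.029, -0.004,  0.001]), 'gripper_force': 0.0, 'gripper_width': 0.9968806397455272}
scene knob_top [399.5 224.3] 0.7 [0.584 0.242 0.097]
scene tight_knob_top [271.5 190.1] 0.61 [ 0.542 -0.158  0.063]
scene clamp [396.5 245.7] 0.57 [0.57  0.244 0.   ]
scene flux_jar [316.6 220. ] 0.47 [ 0.554 -0.005  0.   ]
top knob_top [230.8 197.8] 0.6 [0.564 0.238 0.097]
top tight_knob_top [373.8 228.2] 0.44 [ 0.546 -0.152  0.063]
top clamp [239.5 203.4] 0.65 [ 0.568  0.235 -0.   ]
top flux_jar [318.2 220.9] 0.55 [0.552 0.001 0.   ]
```

View pics/top.png

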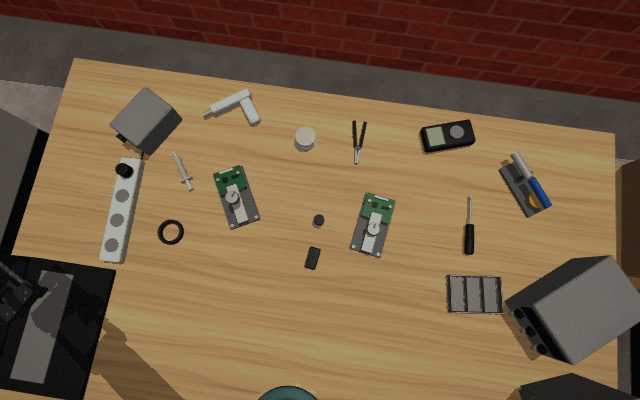

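View pics/scene.png

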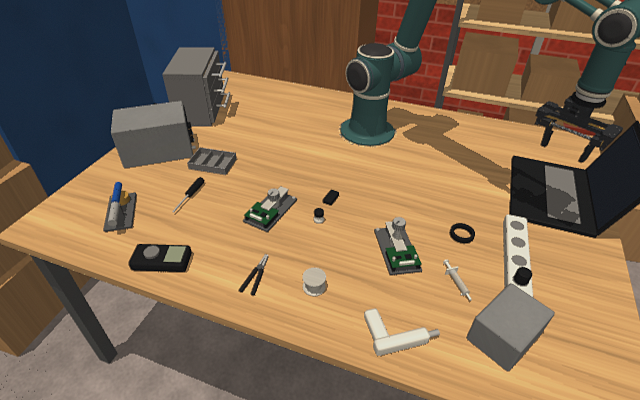

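The high clamp is at about (231,198) in the top picture and (399,224) in the scene picture. The tight one is at (374,228) in the top picture. The high knob is near (0.57, 0.24), so I'll move above it.

```bash
python3 -m creep '[[-0.25,-0.127,0,0,0,0],[-0.25,-0.127,0,0,0,0],[-0.25,-0.127,0,0,0,0],[-0.25,-0.127,0,0,0,0],[-0.25,-0.127,0,0,0,0]]' 1 30
python3 -m creep '[[-0.25,-0.127,0,0,0,0],[-0.25,-0.127,0,0,0,0],[-0.2,-0.1,0,0,0,0],[0,0,0,0,0,0]]'
cat > look.py <<'E'
from h import *
import sys
np.set_printoptions(precision=4,suppress=True)
s=arm.state();print(s["time_s"],s["q"],s["position"],s["eef_rot"],s["ft_force"],s["gripper_width"])
P=arm.camera_params("wrist");save("wrist",sys.argv[1])
rs=[]
for q in("knob_top","clamp"):
    for r in arm.landmark_of(q,"wrist")[:2]:
        print(q,np.array(r["uv"]),round(r["conf"],2),atz(ray("wrist",r["uv"],P),.097 if q=="knob_top" else 0))
E
python3 look.py w1
```

```text
time_s: 1.12
position: [0.4667, 0.3806, 0.2141]
eef_rot: [0.0, 0.226, 0.974, 0.0]
ft_force: [0.5, -0.4, 0.1]
gripper_width: 1.0
gripper_force: 0.0
time_s: 1.62
position: [0.562, 0.2542, 0.2139]
eef_rot: [0.0, 0.228, 0.974, -0.0]
ft_force: [-0.5, -0.2, 0.3]
gripper_width: 1.001
gripper_force: 0.0
1.625 [ 0.3848  0.1546  1.7347 -0.0006  1.2519 -0.7257] [0.562  0.2542 0.2139] [ 0.0003  0.228   0.9737 -0.0001] [-0.4775 -0.1814  0.3298] 1.0012427245293878
knob_top [301.3 196.2] 0.93 [0.5644 0.2403 0.097 ]
knob_top [272.4 351. ] 0.59 [0.7152 0.126  0.097 ]
clamp [303.3 179.9] 0.55 [0.5682 0.2372 0.    ]
```

View pics/w1.png

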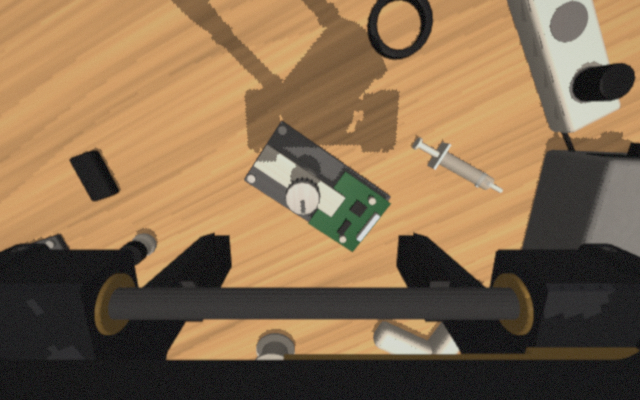

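The wrist picture shows the knob at (301,196), its ridge pointing down and slightly right, and the board to the lower right. I'll centre over it, turn the wrist for room to turn backward, come lower and look again.

```bash
python3 -m creep '[[-0.047,-0.06,0.05,0,0,0],[0,0,0.05,0,0,0.0875],[0,0,0.05,0,0,0.0875],[0,0,0.05,0,0,0.0875],[0,0,0.05,0,0,0.0875]]'
python3 -m creep '[[0,0,0,0,0,0],[0,0,0,0,0,0]]'
python3 look.py w2
python3 - <<'E'
import cv2,numpy as np
a=cv2.imread("pics/w1.png")[155:235,255:365];b=cv2.imread("pics/w2.png")
cv2.imwrite("pics/c1.png",np.vstack([cv2.resize(a,(400,290),interpolation=cv2.INTER_CUBIC),cv2.resize(b,(400,250))]))
E
```

```text
time_s: 2.4
position: [0.5624, 0.242, 0.1626]
eef_rot: [-0.0, 0.562, 0.827, -0.001]
ft_force: [-0.4, 0.9, 1.0]
gripper_width: 1.0
gripper_force: 0.0
time_s: 2.65
position: [0.5631, 0.2421, 0.1638]
eef_rot: [-0.0, 0.558, 0.83, -0.0]
ft_force: [-0.7, 0.0, 1.0]
gripper_width: 1.003
gripper_force: 0.0
2.65 [ 0.3654  0.1836  1.7958 -0.0001  1.1624 -0.0203] [0.5631 0.2421 0.1638] [-0.      0.5585  0.8295 -0.0001] [-0.7112  0.0248  1.0263] 1.0033056210090936
knob_top [318.7 207.3] 0.89 [0.5685 0.2402 0.097 ]
clamp [312.7 181.8] 0.79 [0.5637 0.238  0.    ]
```

View pics/c1.png

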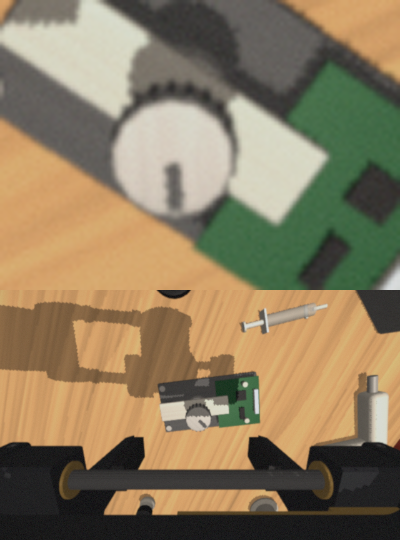

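```bash
python3 - <<'E'
from h import *
np.set_printoptions(precision=4,suppress=True)
rs=[];
for c in("top","scene"):
    P=arm.camera_params(c)
    rs.append(ray(c,{"top":[230.8,197.8],"scene":[399.5,224.3]}[c]))
r2=ray("wrist",[318.7,207.3])
print(meet(rs+[r2]),meet([r2,rs[1]]),meet([r2,rs[0]]))
s=arm.state();T=np.array(arm.camera_params("wrist")["cam_to_world"])
q=s["eef_rot"];from scipy.spatial.transform import Rotation as R
M=R.from_quat(q[[1,2,3,0]]).as_matrix()
# relative camera pose -> pose at view w1
C=M.T@(T[:3,3]-s["position"]);CR=M.T@T[:3,:3]
M1=R.from_quat([.228,.9737,-.0001,.0003]).as_matrix();p1=np.array([.562,.2542,.2139])
K=np.array(arm.camera_params("wrist")["camera_matrix"])
d=M1@CR@np.linalg.solve(K,[301.3,196.2,1]);r1=(p1+M1@C,d/np.linalg.norm(d))
X=meet([r1,r2]);print(X,meet([r1,r2]+rs)); 
k=meet([r1,r2,rs[1]]);print(k)
g=atz(r1,.097)/2+atz(r2,.097)/2
print("shift",g,M.T@(np.r_[g[:2],.077]-s["position"])/.2)
E
```

```text
[0.5687 0.2397 0.0848] [0.5709 0.2391 0.0859] [0.5671 0.2391 0.0925]
[0.5706 0.235  0.0748] [0.5681 0.2392 0.0845]
[0.569  0.2383 0.0839]
shift [0.5665 0.2399 0.097 ] [-0.0155  0.0089  0.4368]
```

```bash
python3 -m creep '[[-0.018,0.009,0.08,0,0,0],[0,0,0.08,0,0,0],[0,0,0.08,0,0,0],[0,0,0,0,0,0],[0,0,0,0,0,0]]'
python3 look.py w3
```

```text
time_s: 3.42
position: [0.5664, 0.2393, 0.1156]
eef_rot: [-0.0, 0.56, 0.829, -0.0]
ft_force: [1.5, -0.0, 0.2]
gripper_width: 1.005
gripper_force: 0.0
3.425 [ 0.3592  0.2297  1.8349  0.      1.0773 -0.0229] [0.5664 0.2393 0.1156] [-0.0001  0.56    0.8285 -0.0001] [ 1.4537 -0.0222  0.2409] 1.0049864839094105
knob_top [315.  221.4] 0.69 [0.5667 0.2411 0.097 ]
clamp [312.6 191.6] 0.83 [0.5666 0.2361 0.    ]
```

View pics/w3.png

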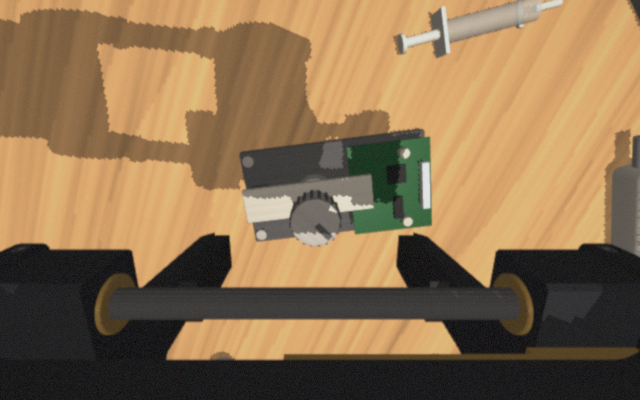

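The knob is centred between the fingers at (315,219). Its ridge is about 50–57° clockwise of the strap, so bolt_turn is about 0.95. Next I'll descend and grip.

```bash
python3 -m creep '[[0,0.005,0.1,0,0,0],[0,0,0.09,0,0,0],[0,0,0,0,0,0],[0,0,0,0,0,0]]'
python3 -m creep '[[0,0,0,0,0,0],[0,0,0,0,0,0],[0,0,0,0,0,0],[0,0,0,0,0,0],[0,0,0,0,0,0]]' -1 30
python3 -m creep '[[0,0,0,0,0,0],[0,0,0,0,0,0],[0,0,0,0,0,0]]'
```

```text
time_s: 4.08
position: [0.5671, 0.2395, 0.0772]
eef_rot: [-0.0, 0.56, 0.828, -0.0]
ft_force: [-0.4, 0.1, 0.4]
gripper_width: 1.003
gripper_force: 0.0
time_s: 4.7
position: [0.5673, 0.2396, 0.0779]
eef_rot: [0.0, 0.56, 0.828, 0.0]
ft_force: [-0.4, 0.5, 0.4]
gripper_width: 0.456
gripper_force: 0.0
time_s: 5.08
position: [0.5673, 0.2396, 0.0778]
eef_rot: [-0.0, 0.56, 0.828, -0.0]
ft_force: [0.3, 0.2, -0.7]
gripper_width: 0.114
gripper_force: 0.0
```

```bash
python3 look.py w4; python3 - <<'E'
from h import *
s=save("scene","s4")
a=s[180:270,340:460];w=cv2.imread("pics/w4.png")[130:350,180:460]
cv2.imwrite("pics/c4.png",np.hstack([cv2.resize(cv2.cvtColor(a,4),(400,300),interpolation=cv2.INTER_CUBIC),cv2.resize(w,(382,300))]))
E
```

```text
5.075 [ 0.3591  0.2701  1.8614 -0.      1.0101 -0.0228] [0.5673 0.2396 0.0778] [-0.      0.56    0.8285 -0.    ] [ 0.3076  0.1909 -0.7024] 0.1135205010400738
knob_top [307.1 246.9] 0.66 [0.5638 0.239  0.097 ]
clamp [311.8 202.1] 0.72 [0.5669 0.2367 0.    ]
```

View pics/c4.png

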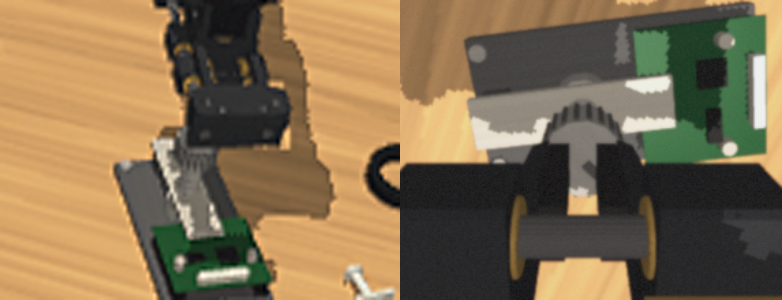

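```bash
python3 - <<'E'
from h import *
from scipy.spatial.transform import Rotation as R
np.set_printoptions(precision=4,suppress=True)
s=arm.state();P=arm.camera_params("wrist");T=np.array(P["cam_to_world"]);K=np.array(P["camera_matrix"])
rm=lambda q:R.from_quat(np.r_[q[1:],q[0]]).as_matrix()
M=rm(s["eef_rot"]);C=M.T@(T[:3,3]-s["position"]);CR=M.T@T[:3,:3];print("cam in tool",C);print(CR)
for n,p in dict(tip=[0,0,.011],tcp=[0,0,0],grasp=[0,0,-.008]).items():
    v=K@CR.T@(np.array(p)-C);print(n,v[:2]/v[2])
V=[([.562,.2542,.2139],[0.0003,.228,.9737,-.0001],[301.3,196.2]),([.5631,.2421,.1638],[0,.5585,.8295,0],[318.7,207.3]),([.5664,.2393,.1156],[0,.56,.8285,0],[315,219.5]),([.5673,.2396,.0778],[0,.56,.8285,0],[307.1,246.9])]
rs=[]
for p,q,uv in V:
    m=rm(np.array(q));d=m@CR@np.linalg.solve(K,[*uv,1]);rs.append((np.array(p)+m@C,d/np.linalg.norm(d)))
print(meet(rs),meet(rs[:3]),meet([rs[1],rs[2]]))
for z in(.063,.085,.097):print(z,[atz(r,z)[:2] for r in rs])
print("knob in tool z.085",M.T@(np.array(meet(rs))-s["position"]))
E
```

```text
cam in tool [ 0.071   0.0001 -0.1704]
[[ 0.0001 -0.9623 -0.272 ]
 [ 1.      0.0002 -0.0003]
 [ 0.0004 -0.272   0.9623]]
tip [313.5458 227.8773]
tcp [313.5382 234.5059]
grasp [313.532  239.8287]
[0.5662 0.2392 0.0933] [0.5695 0.2356 0.0771] [0.5739 0.2264 0.0487]
0.063 [array([0.5716, 0.2343]), array([0.573 , 0.2305]), array([0.5709, 0.2311]), array([0.5689, 0.224 ])]
0.085 [array([0.5666, 0.2378]), array([0.57  , 0.2368]), array([0.5678, 0.2384]), array([0.5656, 0.2337])]
0.097 [array([0.5638, 0.2397]), array([0.5684, 0.2402]), array([0.5662, 0.2424]), array([0.5638, 0.239 ])]
knob in tool z.085 [ 0.0001 -0.0012 -0.0154]
```

The fingers closed to about 10 mm with no contact force, so they are not on the knob. I'll check the height through the knob's apparent size and project the tool into the scene view.

```bash
python3 - <<'E'
from h import *
np.set_printoptions(precision=4,suppress=True)
s=arm.state()
def proj(c,X):
    P=arm.camera_params(c);K=np.array(P["camera_matrix"]);T=np.linalg.inv(np.array(P["cam_to_world"]))
    v=K@(T[:3,:3]@X+T[:3,3]);return v[:2]/v[2],v[2],K[0,0]
for c in("scene","wrist","top"):
    print(c,"tip",proj(c,s["position"]-[0,0,.011]),"tcp",proj(c,s["position"])[0])
    for z in(0,.063,.097):print(z,proj(c,np.array([.567,.238,z])))
arm.read_camera("scene")
for q in("knob_top","knob","tight_knob_top"):print(q,[(r["uv"],r["conf"]) for r in arm.landmark_of(q,"scene")[:2]])
a=cv2.resize(cv2.imread("pics/scene.png")[165:285,230:450],(770,420),interpolation=cv2.INTER_CUBIC)
b=cv2.resize(cv2.imread("pics/s4.png")[190:260,350:450],(250,175),interpolation=cv2.INTER_CUBIC)
a[:175,:250]=b
cv2.imwrite("pics/c5.png",a)
E
```

```text
scene tip (array([398.3234, 228.0977]), np.float64(1.144250955853508), np.float64(415.87656819185577)) tcp [398.8849 225.2386]
0 (array([394.5377, 244.4789]), np.float64(1.1889827121216292), np.float64(415.87656819185577))
0.063 (array([397.5874, 228.846 ]), np.float64(1.1474368318823196), np.float64(415.87656819185577))
0.097 (array([399.3268, 219.9294]), np.float64(1.1250152457214224), np.float64(415.87656819185577))
wrist tip (array([313.5456, 227.8772]), np.float64(0.19384363310974823), np.float64(301.3261205068522)) tcp [313.5382 234.5059]
0 (array([312.503 , 200.8066]), np.float64(0.25850070083417653), np.float64(301.3261205068522))
0.063 (array([312.1441, 227.6728]), np.float64(0.197876708466279), np.float64(301.3261205068522))
0.097 (array([311.8409, 250.3665]), np.float64(0.16515899829947717), np.float64(301.3261205068522))
top tip (array([232.9774, 198.7292]), np.float64(1.0404017238918226), np.float64(379.74772562340604)) tcp [232.079  197.8942]
0 (array([238.5727, 203.6507]), np.float64(1.1056145736917986), np.float64(379.74772562340604))
0.063 (array([233.8286, 199.2242]), np.float64(1.0440066938649233), np.float64(379.74772562340604))
0.097 (array([231.028 , 196.6112]), np.float64(1.0107579968154987), np.float64(379.74772562340604))
knob_top [([396.3, 225.0], 0.44)]
knob [([400.2, 226.6], 0.45)]
tight_knob_top [([273.3, 192.5], 0.41)]
```

View pics/c5.png

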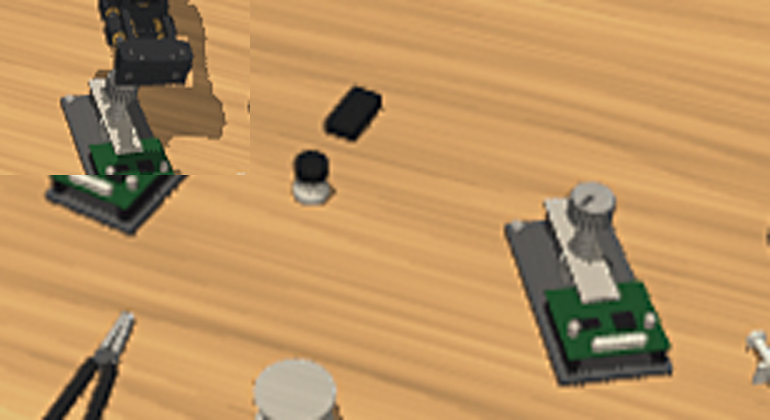

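The scene crop confirms the knob is high, with its top at (399,221), which fits z = 0.097 at (0.567, 0.238). In the wrist view the fingertips overlie the knob's top face. Their spacing and row put them about 23 mm behind the TCP, not 11 mm ahead, so they closed just above the knob. I'll open and go 25 mm lower, which is safe under either assumption.

```bash
python3 -m creep '[[0,0,0,0,0,0],[0,0,0,0,0,0],[0,0,0,0,0,0],[0,0,0,0,0,0],[0,0,0,0,0,0]]' 0.6 30
python3 -m creep '[[-0.005,0,0,0,0,0],[0,0,0,0,0,0],[0,0,0.04,0,0,0],[0,0,0.04,0,0,0],[0,0,0.045,0,0,0]]'
python3 -m creep '[[0,0,0,0,0,0],[0,0,0,0,0,0],[0,0,0,0,0,0],[0,0,0,0,0,0],[0,0,0,0,0,0]]' -1 30
```

```text
time_s: 6.1
position: [0.5673, 0.2396, 0.0778]
eef_rot: [-0.0, 0.56, 0.828, -0.0]
ft_force: [-0.2, -0.2, 0.2]
gripper_width: 0.547
gripper_force: 0.0
time_s: 6.72
position: [0.5674, 0.2386, 0.0519]
eef_rot: [-0.0, 0.56, 0.828, -0.0]
ft_force: [-0.7, -0.7, -0.6]
gripper_width: 0.801
gripper_force: 0.0
time_s: 7.35
position: [0.5677, 0.2387, 0.0532]
eef_rot: [0.0, 0.56, 0.828, 0.0]
ft_force: [-1.2, 0.2, 2.3]
gripper_width: 0.378
gripper_force: 30.0
```

The knob is gripped at 30 N. Now I'll turn it anticlockwise, lifting slightly as I go.

```bash
python3 -m creep '[[0,0,0,0,0,0],[0,0,-0.0012,0,0,-0.0875],[0,0,-0.0012,0,0,-0.0875],[0,0,-0.0012,0,0,-0.0875],[0,0,0,0,0,0]]'
python3 -m creep '[[0,0,-0.0012,0,0,-0.0875],[0,0,-0.0012,0,0,-0.0875],[0,0,0,0,0,0]]'
python3 -c "
from cell import arm;s=arm.state();print(s['q'],s['moment'],s['ft_force'])"
```

```text
time_s: 7.98
position: [0.5677, 0.2387, 0.0537]
eef_rot: [-0.0, 0.315, 0.949, -0.0]
ft_force: [-1.2, -1.0, 2.2]
gripper_width: 0.375
gripper_force: 30.0
time_s: 8.35
position: [0.5677, 0.2387, 0.0539]
eef_rot: [-0.0, 0.138, 0.99, 0.0]
ft_force: [-0.0, -1.1, 1.5]
gripper_width: 0.375
gripper_force: 30.0
[ 3.57510386e-01  2.96892381e-01  1.87700038e+00  2.06334415e-05
  9.67709647e-01 -9.35982030e-01] [0.04074633 0.12056256 0.0504401 ] [-0.01432183 -1.05318939  1.54471348]
```

```bash
python3 -m creep '[[0,0,-0.0012,0,0,-0.0875],[0,0,0,0,0,0],[0,0,0,0,0,0]]'
python3 -m creep '[[0,0,0,0,0,-0.0875],[0,0,0,0,0,0],[0,0,0,0,0,0]]'
python3 -m creep '[[0,0,0,0,0,-0.0875],[0,0,0,0,0,0],[0,0,0,0,0,0]]'
```

```text
time_s: 8.72
position: [0.5676, 0.2387, 0.0538]
eef_rot: [-0.0, 0.047, 0.999, -0.0]
ft_force: [-0.2, 0.5, -3.0]
gripper_width: 0.374
gripper_force: 30.0
time_s: 9.1
position: [0.5676, 0.2386, 0.054]
eef_rot: [-0.0, -0.045, 0.999, -0.0]
ft_force: [0.4, 0.6, -2.4]
gripper_width: 0.376
gripper_force: 30.0
time_s: 9.48
position: [0.5676, 0.2387, 0.0542]
eef_rot: [-0.0, -0.136, 0.991, 0.0]
ft_force: [1.3, 1.6, -3.2]
gripper_width: 0.378
gripper_force: 30.0
```

The gripper now carries the weight (−3 N). I'll push down gently to see whether the screw drops.

```bash
python3 -m creep '[[0,0,0.01,0,0,0],[0,0,0,0,0,0]]'
python3 -m creep '[[0,0,0.01,0,0,0],[0,0,0,0,0,0]]'
python3 -m creep '[[0,0,0.01,0,0,0],[0,0,0,0,0,0]]'
```

```text
time_s: 9.72
position: [0.5676, 0.2387, 0.052]
eef_rot: [-0.0, -0.138, 0.99, -0.0]
ft_force: [-0.1, 0.8, -3.7]
gripper_width: 0.379
gripper_force: 30.0
time_s: 9.98
position: [0.5676, 0.2386, 0.05]
eef_rot: [-0.0, -0.138, 0.99, -0.0]
ft_force: [0.9, -0.2, -3.2]
gripper_width: 0.369
gripper_force: 30.0
time_s: 10.22
position: [0.5676, 0.2387, 0.048]
eef_rot: [-0.0, -0.138, 0.99, -0.0]
ft_force: [-0.2, -0.4, -2.7]
gripper_width: 0.378
gripper_force: 30.0
```

It sinks freely, so it is past the thread start. I'll continue until it rests.

```bash
python3 -m creep '[[0,0,0.006,0,0,0],[0,0,0,0,0,0]]'
python3 -m creep '[[0,0,0.005,0,0,0],[0,0,0,0,0,0]]'
python3 -c "
from cell import arm;s=arm.state();print(s['q'],s['ft_force'])"
```

```text
time_s: 10.48
position: [0.5677, 0.2387, 0.0472]
eef_rot: [-0.0, -0.138, 0.99, -0.0]
ft_force: [-0.7, -0.9, -1.7]
gripper_width: 0.379
gripper_force: 30.0
time_s: 10.72
position: [0.5677, 0.2387, 0.0469]
eef_rot: [-0.0, -0.138, 0.99, -0.0]
ft_force: [-3.4, -1.7, 4.5]
gripper_width: 0.379
gripper_force: 30.0
[ 3.57572741e-01  3.05236311e-01  1.88104686e+00 -9.22840570e-06
  9.55337093e-01 -1.49047752e+00] [-3.3798307  -1.65993038  4.49147967]
```

The drop is confirmed: about 7.3 mm, now resting at +4.5 N. Next I'll turn clockwise, following the pitch down.

```bash
for i in 1 2; do python3 -m creep '[[0,0,0.0012,0,0,0.0875],[0,0,0.0012,0,0,0.0875],[0,0,0.0012,0,0,0.0875],[0,0,0.0012,0,0,0.0875],[0,0,0.0012,0,0,0.0875]]'; done
python3 -c "
from cell import arm;s=arm.state();print(s['q'],s['moment'],s['ft_force'])"
```

```text
time_s: 11.35
position: [0.5678, 0.2387, 0.0458]
eef_rot: [0.0, 0.317, 0.948, 0.0]
ft_force: [-3.3, -1.9, 4.6]
gripper_width: 0.378
gripper_force: 30.0
time_s: 11.98
position: [0.5678, 0.2387, 0.0446]
eef_rot: [0.0, 0.704, 0.711, 0.0]
ft_force: [-3.1, -1.6, 5.9]
gripper_width: 0.383
gripper_force: 30.0
[ 3.57574951e-01  3.07948137e-01  1.88245140e+00 -1.65332269e-04
  9.51040864e-01  3.47978998e-01] [-0.29309343  0.62224205  0.03045455] [-3.1386722  -1.57017996  5.89585486]
```

```bash
for i in 1 2; do python3 -m creep '[[0,0,0.0011,0,0,0.0875],[0,0,0.0011,0,0,0.0875],[0,0,0.0011,0,0,0.0875],[0,0,0.0011,0,0,0.0875],[0,0,0.0011,0,0,0.0875]]'; done
python3 -m creep '[[0,0,0.0011,0,0,0.0875],[0,0,0,0,0,0]]'
python3 -c "
from cell import arm;s=arm.state();print(s['q'],s['moment'],s['ft_force'])"; python3 look.py w5
```

```text
time_s: 12.6
position: [0.5678, 0.2386, 0.0435]
eef_rot: [0.0, 0.945, 0.326, 0.0]
ft_force: [-3.9, -1.6, 4.9]
gripper_width: 0.378
gripper_force: 30.0
time_s: 13.22
position: [0.5677, 0.2386, 0.0422]
eef_rot: [0.0, 0.992, -0.126, 0.0]
ft_force: [-3.5, -1.2, 4.8]
gripper_width: 0.379
gripper_force: 30.0
time_s: 13.48
position: [0.5678, 0.2386, 0.0419]
eef_rot: [-0.0, 0.977, -0.212, 0.0]
ft_force: [-3.1, -1.5, 5.7]
gripper_width: 0.378
gripper_force: 30.0
[ 3.57490247e-01  3.11169620e-01  1.88399252e+00 -1.38082266e-04
  9.46244563e-01  2.35604865e+00] [-0.19152529  0.72159909 -0.00752748] [-3.11752659 -1.50823569  5.65834088]
13.475 [ 0.3575  0.3112  1.884  -0.0001  0.9462  2.356 ] [0.5678 0.2386 0.0419] [-0.      0.9772 -0.2122  0.0001] [-3.1175 -1.5082  5.6583] 0.3775211405076057
knob_top [314.7 267.4] 0.9 [0.5736 0.2362 0.097 ]
clamp [312.8 210.2] 0.95 [0.5683 0.2398 0.    ]
```

Turned 3.85 rad with a sink of 5.0 mm, which matches the thread. Now release, wind the wrist back and grip again.

```bash
python3 -m creep '[[0,0,0,0,0,0],[0,0,0,0,0,0],[0,0,0,0,0,0]]' 0.4 30
for i in 1 2 3; do python3 -m creep '[[0,0,0,0,0,-0.0875],[0,0,0,0,0,-0.0875],[0,0,0,0,0,-0.0875],[0,0,0,0,0,-0.0875],[0,0,0,0,0,-0.0875]]' | head -2; done
python3 -m creep '[[0,0,0,0,0,0],[0,0,0,0,0,0],[0,0,0,0,0,0],[0,0,0,0,0,0],[0,0,0,0,0,0]]' -1 30
python3 look.py w6
```

```text
time_s: 14.0
position: [0.5679, 0.2387, 0.041]
eef_rot: [-0.0, 0.977, -0.213, 0.0]
ft_force: [1.2, -0.0, 0.0]
gripper_width: 0.686
gripper_force: 0.0
time_s: 14.62
position: [0.5678, 0.2387, 0.041]
time_s: 15.25
position: [0.5678, 0.2387, 0.041]
time_s: 15.88
position: [0.5678, 0.2387, 0.0411]
time_s: 16.5
position: [0.5677, 0.2386, 0.0412]
eef_rot: [-0.0, 0.4, 0.917, -0.0]
ft_force: [-0.6, -0.1, -0.7]
gripper_width: 0.38
gripper_force: 30.0
16.5 [ 0.3575  0.312   1.8844  0.      0.9453 -0.3905] [0.5677 0.2386 0.0412] [-0.      0.3999  0.9166 -0.    ] [-0.5768 -0.1492 -0.6701] 0.3799105467147761
knob_top [312.7 270. ] 0.96 [0.5629 0.2438 0.097 ]
clamp [310.7 213.3] 0.63 [0.5667 0.2372 0.    ]
clamp [313.6 269.7] 0.29 [0.5999 0.2046 0.    ]
```

```bash
for i in 1 2; do python3 -m creep '[[0,0,0.0012,0,0,0.0875],[0,0,0.0012,0,0,0.0875],[0,0,0.0012,0,0,0.0875],[0,0,0.0012,0,0,0.0875],[0,0,0.0012,0,0,0.0875]]'; done
python3 -m creep '[[0,0,0.0012,0,0,0.0875],[0,0,0.0012,0,0,0.0875],[0,0,0.0012,0,0,0.0875],[0,0,0.0012,0,0,0.0875],[0,0,0,0,0,0]]'
python3 look.py w7
python3 - <<'E'
import cv2,numpy as np
f=lambda n:cv2.resize(cv2.imread(f"pics/{n}.png")[150:310,230:400],(382,360),interpolation=cv2.INTER_CUBIC)
cv2.imwrite("pics/c7.png",np.hstack([f("w6"),f("w7")]))
E
```

```text
time_s: 17.27
position: [0.5677, 0.2386, 0.0401]
eef_rot: [0.0, 0.766, 0.643, -0.0]
ft_force: [0.2, -0.7, 0.3]
gripper_width: 0.378
gripper_force: 30.0
time_s: 17.9
position: [0.5677, 0.2386, 0.0389]
eef_rot: [0.0, 0.971, 0.238, -0.0]
ft_force: [-0.7, -0.6, -0.3]
gripper_width: 0.374
gripper_force: 30.0
time_s: 18.52
position: [0.5676, 0.2386, 0.0379]
eef_rot: [0.0, 0.993, -0.122, -0.0]
ft_force: [-0.7, -0.5, 0.6]
gripper_width: 0.376
gripper_force: 30.0
18.525 [ 0.3575  0.316   1.8862 -0.      0.9396  2.1728] [0.5676 0.2386 0.0379] [ 0.0001  0.9925 -0.122  -0.0001] [-0.6762 -0.4822  0.6336] 0.375701586358746
knob_top [313.3 268.2] 0.94 [0.5759 0.2374 0.097 ]
clamp [311.  214.9] 0.62 [0.5662 0.2418 0.    ]
```

View pics/c7.png

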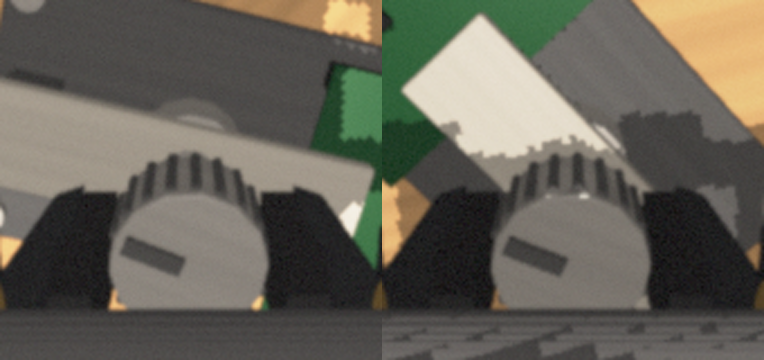

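In the right-hand crop (w7) the ridge sits about 20° short of the strap line, so bolt_turn is about 5.9. That agrees with the turn count (5.92) and a depth of about 15.7 mm. The grip is 30 N and the arm is at rest, so I'm handing in.

```bash
python3 -m creep '[[0,0,0,0,0,0],[0,0,0,0,0,0]]'; python3 -c "
from cell import arm;print(arm.close_job())"
```

```text
time_s: 18.92
position: [0.5676, 0.2386, 0.0379]
eef_rot: [0.0, 0.992, -0.122, -0.0]
ft_force: [-0.4, -0.8, 1.3]
gripper_width: 0.376
gripper_force: 30.0
the job is handed in; nothing more can be done
None
```

The high screw was turned back until it dropped in, then turned about one full turn clockwise (estimated bolt_turn 5.9 rad, depth about 15.7 mm), and handed in at 18.9 s with the knob still gripped at 30 N; the hand-in returned no verdict.

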